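# Press the hanging bush into a sample tile

### The job

Slide the stone sample tile into the bench press, bush end first between the guide rails, gently home against the back gauge without pushing the gauge out of place, and let go of it. Then turn the handwheel by its handle through exactly one revolution, easing the bush in so that the stone does not crack, until the ram is up again; leave the bush pressed flush, the tile in place and the handle at the top of its circle.

Things in the scene. Friction and masses are not known exactly. Their poses are not given: they have to be found in the camera images.
- tile: flat pale stone sample tile, 150 x 60 x 12 mm, lying on the desk; origin at its centre, half-way up. Its x axis runs along its length towards the bush end, z is up. The bush stands in its top face on the centre line, 61 mm from the centre (14 mm from that end)
- bush (a joint): brass hanging bush in the tile, 15 mm across, standing 6 mm proud of its top; the value is how far it has been pressed in, 0 to 0.006 m (flush). A tight fit: it takes 45 N of ram load to move and 30 N more for every 10 mm/s of ram speed; the stone cracks above 100 N (about 25 N at the wheel's handle)
- bed (a point): point of the bench press on its bed plate under the ram's axis, 45 mm above the desk; x points level into the throat (the way the tile goes in), z up. Plate x -170 to 60, y +-65 mm. Rails 9 mm high, 62 mm apart from x -48, flared from x -74 (77 apart). Head from x -38, 110 above the plate. Gauge: bar across the gap, face at x 1.5 to 31.5 mm, setting not measured: feel for it; it slips above 10 N
- hub (a point): point on the handwheel's level shaft axis abreast of the middle of the handle grip, 215 mm above the desk; axes as bed: x into the throat, y along the shaft to the left, z up; the ram's axis is 170 mm to the left (+y). Wheel 173 mm across, its outer face 68 mm and its shaft end 55 mm to the left; the press head is 270 mm high
- handle: round black handle grip of the handwheel, 24 mm thick, 90 mm long, level along the shaft (y of hub), pointing right, away from the wheel; origin at its middle. It circles the hub point at 62 mm radius and spins freely on its pin
- wheel (a joint): handwheel angle in rad: 0 with the handle straight up and the ram at the top; grows as the handle goes over towards +x of hub and down. It does not turn the other way (stop at -0.12). One revolution is 6.283: ram down 40 mm at 3.14, meeting the bush at about 2.45, and up again. Drag 0.22 N m; it stays where it is left
- cup: white mug, 72 mm across, 62 mm high; origin under its centre. To be left alone
- bottle: small brown bottle, 42 mm across, 130 mm high; origin under its centre. To be left alone
- swatch: loose cork sample, 100 x 100 x 10 mm; origin under its centre. To be left alone

How it is judged (in metres and radians):
On the way, in this order (a step that is already met when the one before it is completed fails the run):
1. the tile lies in the rails, home against the back gauge, let go of, with the bush still proud and the wheel not yet turned (x of gauge_c0 in the frame of tile between 0.075 and 0.0835 m and y of tile in the frame of bed between -0.003 and 0.003 m and z of tile in the frame of bed below 0.008 m and x of tile in the frame of bed between -0.08 and -0.036 m and angle between the x axis of tile and the x axis of bed, either way round below 0.06 rad and contact force between the fingers and tile below 0.1 N and value of joint bush below 0.001 m and value of joint wheel below 0.25 rad), for 0.2 s.
2. the wheel is half-way round and the ram has pressed the bush in (value of joint wheel between 2.9 and 3.6 rad and value of joint bush above 0.005 m), for 0.02 s.
At the end, for the whole second after the job is handed in: The tile lies flat between the rails, its end within 2.5 mm of the back gauge; the bush is flush within 1 mm; the wheel has made one revolution and rests with the handle within 10 degrees of the top; everything is let go (x of gauge_c0 in the frame of tile between 0.075 and 0.0835 m and y of tile in the frame of bed between -0.003 and 0.003 m and z of tile in the frame of bed below 0.008 m and x of tile in the frame of bed between -0.08 and -0.036 m and angle between the x axis of tile and the x axis of bed, either way round below 0.06 rad and value of joint bush above 0.005 m and value of joint wheel between 6.108 and 6.458 rad and velocity of joint wheel between -0.05 and 0.05 rad/s); the robot touches nothing.
It fails at once if the back gauge is pushed out of its setting (over 2.5 mm) (distance of gauge_c0 from where it was at the start of the episode above 0.0025 m).
It fails at once if the ram loads the tile with over 100 N: the stone cracks (contact force between ram_c1 and tile above 100 N).
It fails at once if the wheel is turned well past one revolution (over 30 degrees) (value of joint wheel above 6.81 rad).
It fails at once if the mug, the bottle or the cork sample is disturbed (distance of any of cup, bottle, swatch from where it was at the start of the episode above 0.02 m).
It also fails if it takes over 72 s, if anything falls off the work surface, if the arm or the gripper's body presses on something with over 40 N, if the wrist force passes 120 N, or if a joint passes its speed limit or range.

### The arm

A 6-joint arm with a two-finger parallel gripper is mounted at the origin on the work surface. World frame = base frame: x ahead of the robot, y to its left, z up, the work surface at z = 0. Lengths are in mm, angles in rad, forces in N, time in s.
With the tool pointing down it reaches from about 350 to 875 mm from the base axis. Payload 4.2 kg.
Tool frame: the origin (TCP) lies between the finger pads; the fingertips stand 25 mm ahead of it and the grasp point (between the pads) lies 6 mm ahead of it; z points along the fingers, y is the line along which they close (so a half turn about z gives the same grasp; the last joint's range is limited). The gripper opens to 85 mm and grips with 20 to 120 N. Pads are 22 mm wide; open, the fingers measure 114 mm over their backs; the gripper's body (76 mm by 85 mm) begins 54 mm behind the grasp point. The pads swing forward as they close: fully open they stand 13 mm farther back than shut.
Start: joints at [1.578, 0.385, 0.008, 0, -1.194, -0.259], TCP at [155.686, 605.278, 256.312] pointing down, gripper open.
Joint ranges: [-3.14, 3.14], [-1.21, 2.06], [-1.07, 1.41], [-3.16, 2.05], [-2.99, -0.16], [-3.1, 3.1]. Speed limits (rad/s): [2.79, 2.79, 3.14, 3.14, 3.14, 3.14].

### API

Orientations are given as a unit quaternion [x, y, z, w].
In Python, from bench import read_state, get_image, job_done gives the robot as it stands.
- The arm moves only by the tool play_rows, never from a script. Its argument "series" is a list of rows, each a list of 6 numbers: the shift along the world's x, y, z in mm, then the turn, a rotation vector about the world's x, y, z in units of 6 degrees (1.0 is 6 degrees). A call has 1 to 20 rows; each row shifts and turns the commanded pose from where the row before left it; what a row does not reach is not made up. A row lasts 1/12 s, in which the tool goes at most 41.7 mm and 7.16 degrees, less where a joint would pass 70% of its speed; a pose out of reach is approached as far as the arm can. A call is refused whole if a number of a shift passes 41.7 or a number of a turn 1, either way. A call with a gripper value outside its range is refused whole. "gripper" is the opening, from 0 (shut) to 1 (fully open), set as the call begins (left out, the last holds). The fingers move at their own pace and stop on an object; the grip force is fixed at half the most. Time passes only in rows, so rows that do not move let the fingers close. It gives the time, the measured TCP pose, the force, the opening and the grip force at its end, in the units of the state.
- read_state(): the state, without advancing time (a new reading comes with each control period).
- get_image(name): name is "side" or "top" or "wrist"; returns a dict with "image" (400x640x3 uint8, red, green, blue), "fx", "fy", "cx", "cy" (pixels), "eye" and "rotation" of the camera in the world. Camera axes: x right, y down, z forward; pixel columns grow to the right and rows downward; lengths in mm; the calibration is good to about 2 mm. A picture is of the moment at which its call begins. There is no depth.
- job_done(): hands the job in; it is judged then, once.
The state is a dict: "clock": time; "joints": joint angles; "joint_vel": joint speeds; "joint_efforts": joint torques, N m; "position": TCP position; "ee_rot": TCP orientation; "contact_force": force on the tool from outside, world axes, zero at the start; "wrist_torque": the same for the moment, N m; "gripper_width": finger opening in mm; "grasp_force": force on a finger pad.
Only numpy, scipy, OpenCV 4.12 (cv2) and the standard library are available. Lean on these libraries where they do the work, as an engineer would, in place of code of your own. Each camera call takes 0.05 s, during which the arm holds its last target. There are 200 camera calls.

## Working session

There is one attempt and no reset: what is moved stays moved. The work goes in short steps, Python scripts to look and compute and a tool call to move; the robot and the scene stay as the last step left them, time stands still between calls to the robot, and variables do not carry over. Pictures are saved under pics/ and viewed, at most 13 in all, crops included, and the job is handed in when it is done.

Besides the shell and the picture viewer there is one more tool, called after "Emit:" as name(argument=value, ...) on one line, values as JSON. play_rows: Moves the arm, as the interface text tells. Its arguments: {"type":"object","properties":{"series":{"type":"array","items":{"type":"array","items":{"type":"number"}}},"gripper":{"type":"number"}},"required":["series"]}

```bash
mkdir -p pics
cat > h.py <<'E'
import numpy as np, cv2, pickle
from bench import read_state, get_image, job_done
def snap(n,f):
    d=get_image(n); cv2.imwrite(f'pics/{f}.png',cv2.cvtColor(d['image'],cv2.COLOR_RGB2BGR)); pickle.dump(d,open(f'pics/{f}.pkl','wb')); return d
def ray(f,u,v,z):
    d=pickle.load(open(f'pics/{f}.pkl','rb')); R=np.array(d['rotation']);e=np.array(d['eye'])
    r=R@np.array([(u-d['cx'])/d['fx'],(v-d['cy'])/d['fy'],1]); return e+r*(z-e[2])/r[2]
def proj(f,P):
    d=pickle.load(open(f'pics/{f}.pkl','rb')); R=np.array(d['rotation']);e=np.array(d['eye'])
    c=(np.atleast_2d(P)-e)@R; return np.c_[c[:,0]/c[:,2]*d['fx']+d['cx'],c[:,1]/c[:,2]*d['fy']+d['cy']]
E
python3 - <<'E'
from h import *
a=snap('top','t0');b=snap('side','s0')
print(a['eye'],a['rotation'],b['eye'],b['rotation'],a['fx'],b['fx']); print(read_state())
E
```

```text
[ 427.20747754    3.32953638 1293.38711566] [ 0.71335962 -0.69913495  0.03449776 -0.0337383 ] [ -46.15016945 -733.63284274  726.08348109] [ 0.82522348 -0.27372315  0.16350845 -0.46620472] 409.87728955385137 405.99374092953985
{'clock': 0.1, 'joints': array([ 1.57759434e+00,  3.85497720e-01,  6.78557264e-03, -4.40839102e-04,
       -1.19402344e+00, -2.58612523e-01]), 'joint_vel': array([-0.00100098, -0.00146445,  0.00267041,  0.00132382, -0.00015436,
       -0.00102561]), 'joint_efforts': array([-4.45772694e-04, -3.93323421e+01,  1.88926756e+01,  4.19796467e+00,
       -2.63848626e-03,  5.99698936e-06]), 'position': array([155.58009751, 604.8425487 , 255.32819912]), 'ee_rot': array([ 9.92073448e-01, -1.25655447e-01, -7.47804556e-05,  9.88216293e-04]), 'contact_force': array([-0.52069056,  0.82382409,  0.53658978]), 'wrist_torque': array([ 0.0217327 , -0.01403446, -0.01565489]), 'grasp_force': 0.0, 'gripper_width': 85.19433436872157}
```

View pics/t0.png

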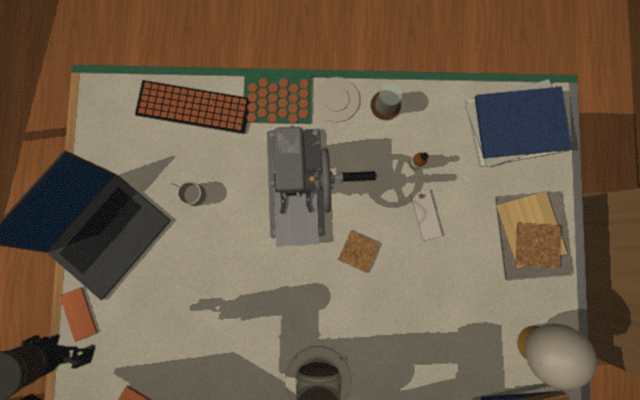

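View pics/s0.png

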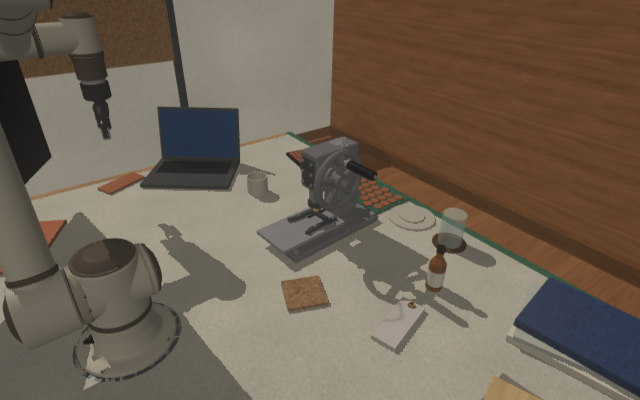

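The top view shows the press at about (298,185), its handle at (358,176), and the tile at (427,216) with its bush end at (423,196). The bottle is at (420,159) and the swatch at (360,251). I'll enlarge the press and tile next.

Run:
```python
import re
s=open('h.py').read().replace("R=np.array(d['rotation'])","R=Rotation.from_quat(d['rotation']).as_matrix()").replace("import numpy","from scipy.spatial.transform import Rotation\nimport numpy",1)
open('h.py','w').write(s)
from h import *
a=cv2.imread('pics/t0.png')[120:260,255:455]
cv2.imwrite('pics/c1.png',cv2.resize(a,None,fx=4,fy=4,interpolation=cv2.INTER_CUBIC))
b=cv2.imread('pics/s0.png')[130:355,250:460]
cv2.imwrite('pics/c2.png',cv2.resize(b,None,fx=2.66,fy=2.66,interpolation=cv2.INTER_CUBIC))
```

```text
(no output)
```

View pics/c1.png

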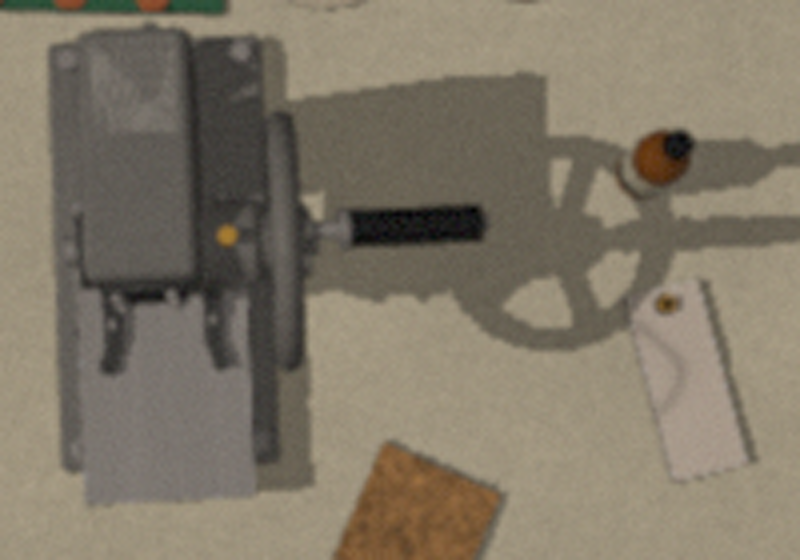

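View pics/c2.png

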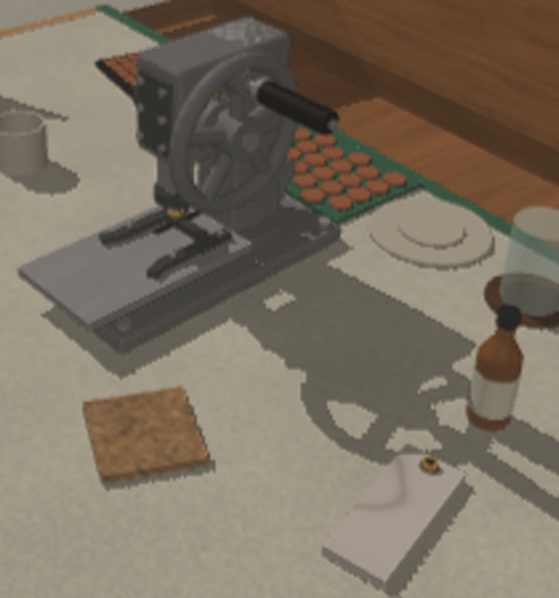

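Run:
```python
from h import *
def c(u,v,z): return ray('t0',255+u/4-.4,120+v/4-.4,z)
def s(u,v,z): return ray('s0',250+u/2.66-.4,130+v/2.66-.4,z)
np.set_printoptions(suppress=True,precision=1)
A,B=c(85,505,45),c(257,497,45);print('plate near',A,B,B-A,np.linalg.norm(B-A))
h0,h1=c(350,226,277),c(484,222,277);print('handle',h0,h1,np.linalg.norm(h1-h0),(h0+h1)/2)
print('rails tips',c(112,372,54),c(228,367,54))
t=np.array([c(630,303,12),c(703,280,12),c(752,462,12),c(674,482,12)]);print('tile',t,t.mean(0),'bush',c(667,302,18))
d=(t[0]+t[1]-t[2]-t[3])/2;print(np.linalg.norm(d),np.arctan2(d[1],d[0]))
print('side: plate corners',s(20,271,45),s(95,325,45),'bush',s(429,462,18),'tile',s(325,551,12),s(390,590,12),s(470,478,12),s(400,455,12))
print('bottle',c(648,172,60),'swatch',ray('t0',360,251,10))
print('wheel',c(285,115,215),c(290,368,215), 'handle s', s(262,92,277),s(335,120,277))
```

```text
plate near [400.9 134.7  45. ] [409.5   4.7  45. ] [   8.6 -129.9    0. ] 130.22647794864645
handle [582.6 -50.3 277. ] [ 586.9 -134.2  277. ] 84.0045207901247 [584.7 -92.3 277. ]
rails tips [501.5 116.3  54. ] [507.   28.7  54. ]
tile [[ 566.5 -285.3   12. ]
 [ 585.9 -342.8   12. ]
 [ 443.9 -380.2   12. ]
 [ 427.1 -319.3   12. ]] [ 505.8 -331.9   12. ] bush [ 567.2 -312.9   18. ]
145.12245931000214 0.24843039876684522
side: plate corners [401.4 128.4  45. ] [415.4   2.   45. ] bush [ 567.4 -311.3   18. ] tile [ 426.4 -324.7   12. ] [ 441.2 -383.7   12. ] [ 587.3 -342.7   12. ] [ 557.9 -286.    12. ]
bottle [ 662.  -288.4   60. ] swatch [ 389.5 -123.5   10. ]
wheel [666.2  -9.  215. ] [496.8 -15.5 215. ] handle s [582.  -44.1 277. ] [ 598.1 -126.7  277. ]
```

Emit:
play_rows(series=[[19.4, -30.5, 7, 0, 0, -0.934], [19.4, -30.5, 7, 0, 0, -0.934], [19.4, -30.5, 7, 0, 0, -0.934], [19.4, -30.5, 7, 0, 0, -0.934], [19.4, -30.5, 7, 0, 0, -0.934], [19.4, -30.5, 7, 0, 0, -0.934], [19.4, -30.5, 7, 0, 0, -0.934], [19.4, -30.5, 7, 0, 0, -0.934], [19.4, -30.5, 7, 0, 0, -0.934], [13.3, -36.7, 0, 0, 0, -0.934], [13.3, -36.7, 0, 0, 0, -0.934], [13.3, -36.7, 0, 0, 0, -0.934], [13.3, -36.7, 0, 0, 0, -0.934], [13.3, -36.7, 0, 0, 0, -0.934], [13.3, -36.7, 0, 0, 0, -0.934], [13.3, -36.7, 0, 0, 0, -0.934], [13.3, -36.7, 0, 0, 0, -0.934], [13.3, -36.7, 0, 0, 0, -0.934]], gripper=1)

```text
clock: 1.6
position: [449.9, -1.5, 319.2]
ee_rot: [-0.533, 0.846, 0.0, 0.0]
contact_force: [1.4, 0.3, 0.0]
gripper_width: 85.5
grasp_force: 0.0
```

Emit:
play_rows(series=[[0.9, -38.2, -15, 0, 0, -0.934], [0.9, -38.2, -15, 0, 0, -0.934], [0.9, -38.2, -15, 0, 0, -0.934], [0.9, -38.2, -15, 0, 0, -0.934], [0.9, -38.2, -15, 0, 0, -0.934], [0.9, -38.2, -15, 0, 0, -0.934], [0.9, -38.2, -15, 0, 0, -0.934], [0.9, -38.2, -15, 0, 0, -0.934], [0.9, -38.2, -15, 0, 0, -0.934], [0, 0, 0, 0, 0, 0], [0, 0, 0, 0, 0, 0], [0, 0, 0, 0, 0, 0]])

```text
clock: 2.6
position: [457.7, -343.3, 183.9]
ee_rot: [-0.124, 0.992, 0.0, -0.0]
contact_force: [0.1, 0.2, -0.2]
gripper_width: 85.5
grasp_force: 0.0
```

Run:
```python
from h import *
d=snap('wrist','w1');np.set_printoptions(suppress=True,precision=4)
s=read_state();print(s['position'],s['ee_rot'],s['joints'],s['clock'],s['contact_force'],d['eye'])
c=np.array([506,-331,12.]);x=np.array([.967,.255,0]);y=np.array([-.255,.967,0])
print(proj('w1',[c+75*i*x+30*j*y for i,j in((1,1),(1,-1),(-1,-1),(-1,1))]))
```

```text
[ 458.133  -342.7911  184.56  ] [-0.1247  0.9922 -0.      0.0001] [-0.3594  0.3572 -0.2269 -0.0001 -0.9866 -0.9614] 2.65 [-0.0985  0.5759  1.086 ] [ 389.2907 -360.6093  300.3417]
[[353.8466 311.068 ]
 [294.6364 311.5442]
 [289.0194 164.3183]
 [356.5972 163.7167]]
```

View pics/w1.png

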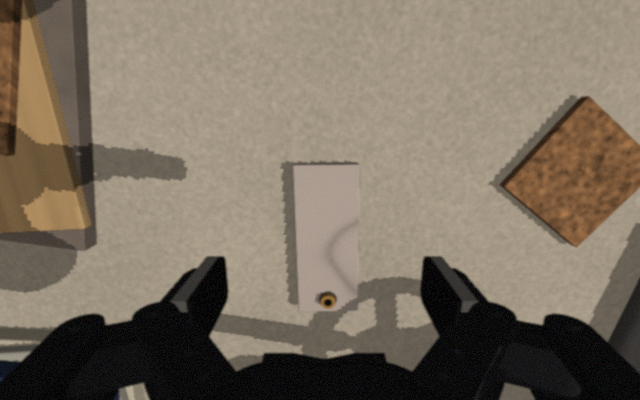

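The wrist view shows the tile's corners at about (294,166), (358,163), (358,308) and (301,311), and the bush at (328,299). The gripper is nearly lined up with the tile.

Run:
```python
from h import *
np.set_printoptions(suppress=True,precision=3)
r=lambda u,v,z=12:ray('w1',u,v,z)[:2]
P=[r(294,166),r(358,163),r(358,308),r(301,311)];print(np.array(P))
for a,b in((0,3),(1,2)): d=P[b]-P[a];print(np.linalg.norm(d),np.arctan2(d[1],d[0]))
d=P[1]-P[0];print(np.linalg.norm(d),np.arctan2(-d[0],d[1]))
rm=(P[0]+P[1])/2; b=r(328,299.5,18);d=b-rm;print(rm,b,np.linalg.norm(d),np.arctan2(d[1],d[0]))
```

```text
[[ 441.502 -374.514]
 [ 424.904 -320.083]
 [ 566.42  -279.76 ]
 [ 583.972 -334.778]]
147.90789216920845 0.27199764155345024
147.148802937379 0.2775782863374717
56.9056435276288 0.2959827238813719
[ 433.203 -347.299] [ 560.803 -312.589] 132.23656639425747 0.265596478034617
```

Emit:
play_rows(series=[[-0.2, 0.1, -30, 0, 0, 0.05], [-0.2, 0.1, -30, 0, 0, 0.05], [-0.2, 0.1, -30, 0, 0, 0.05], [-0.2, 0.1, -30, 0, 0, 0.05], [-0.2, 0.1, -25, 0, 0, 0], [0, 0, -16, 0, 0, 0], [0, 0, 0, 0, 0, 0]])

```text
clock: 3.23
position: [455.7, -340.5, 20.9]
ee_rot: [-0.136, 0.991, 0.002, -0.002]
contact_force: [0.7, 1.1, 0.1]
gripper_width: 85.4
grasp_force: 0.0
```

Emit:
play_rows(series=[[0, 0, 0, 0, 0, 0], [0, 0, 0, 0, 0, 0], [0, 0, 0, 0, 0, 0], [0, 0, 0, 0, 0, 0], [0, 0, 0, 0, 0, 0], [0, 0, 0, 0, 0, 0], [0, 0, 0, 0, 0, 0], [0, 0, 0, 0, 0, 0]], gripper=0)

```text
clock: 3.9
position: [458.8, -343.0, 25.9]
ee_rot: [-0.135, 0.991, -0.001, 0.002]
contact_force: [1.3, 2.8, 6.8]
gripper_width: 58.1
grasp_force: 65.1
```

Emit:
play_rows(series=[[0, 0, 15, 0, 0, 0], [0, 0, 25, 0, 0, 0], [0, 0, 30, 0, 0, 0], [0, 0, 30, 0, 0, 0], [0, 0, 15, 0, 0, 0], [-9.8, 24, 0, 0, 0, -0.13], [-9.8, 24, 0, 0, 0, -0.13], [-9.8, 24, 0, 0, 0, -0.13], [-9.8, 24, 0, 0, 0, -0.13], [-9.8, 24, 0, 0, 0, -0.13], [-9.8, 24, 0, 0, 0, -0.13], [-9.8, 24, 0, 0, 0, -0.13], [-9.8, 24, 0, 0, 0, -0.13]])

```text
clock: 4.98
position: [377.5, -149.8, 138.6]
ee_rot: [-0.08, 0.997, 0.0, 0.0]
contact_force: [0.3, -0.3, -2.5]
gripper_width: 58.0
grasp_force: 65.0
```

Emit:
play_rows(series=[[-0.9, 24, 0, 0, 0, -0.1], [-0.9, 24, 0, 0, 0, -0.1], [-0.9, 24, 0, 0, 0, -0.1], [-0.9, 24, 0, 0, 0, -0.1], [-0.9, 24, 0, 0, 0, -0.1], [-0.9, 24, 0, 0, 0, -0.1], [-0.9, 24, 0, 0, 0, -0.1], [-0.9, 24, 0, 0, 0, -0.1], [-0.9, 24, 0, 0, 0, -0.1], [0, 0, 0, 0, 0, 0], [0, 0, 0, 0, 0, 0], [0, 0, 0, 0, 0, 0]])

```text
clock: 5.98
position: [369.9, 64.9, 138.4]
ee_rot: [-0.033, 0.999, 0.0, -0.0]
contact_force: [0.3, 0.4, -2.2]
gripper_width: 57.8
grasp_force: 65.2
```

Run:
```python
from h import *
d=snap('wrist','w2');snap('top','t2');np.set_printoptions(suppress=True,precision=4)
s=read_state();print(s['position'],s['ee_rot'],s['joints'],s['clock'],s['contact_force'],d['eye'],s['gripper_width'])
a=cv2.imread('pics/w2.png'); b=cv2.resize(cv2.imread('pics/t2.png')[150:300,230:390],None,fx=3,fy=3,interpolation=cv2.INTER_CUBIC)
c=np.zeros((600,800,3),np.uint8);c[:450,320:]=b;c[350:]=0;c[:450,320:]=b
a2=cv2.resize(a,(320,200));cv2.imwrite('pics/tc2.png',b)
```

```text
[370.1316  64.4104 138.3217] [-0.0328  0.9995 -0.     -0.0002] [ 0.6115  0.0992 -0.7322 -0.0003 -0.7397 -2.1165] 6.0833 [ 0.8077 -0.3523 -2.4885] [299.4339  60.1144 254.8737] 57.89877374254762
```

View pics/w2.png

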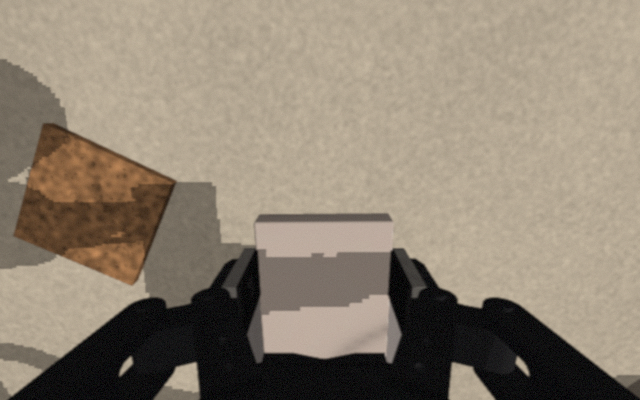

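The wrist view shows the tile held squarely, with its rear top edge at row 214 and columns 257–390.

Run:
```python
from h import *
np.set_printoptions(suppress=True,precision=2)
for z in (120,125,130):
  p=ray('w2',257,215,z);q=ray('w2',390.5,215,z);print(z,p,q,np.linalg.norm(p-q),(p+q)/2,np.arctan2(-(q-p)[0],(q-p)[1]))
```

```text
120 [344.83  34.08 120.  ] [340.95  91.88 120.  ] 57.936326759132065 [342.89  62.98 120.  ] 0.06705039690663557
125 [343.15  35.04 125.  ] [339.41  90.71 125.  ] 55.78852702975704 [341.28  62.87 125.  ] 0.06705039690663585
130 [341.46  36.01 130.  ] [337.87  89.53 130.  ] 53.64072730038201 [339.67  62.77 130.  ] 0.0670503969066351
```

View pics/tc2.png

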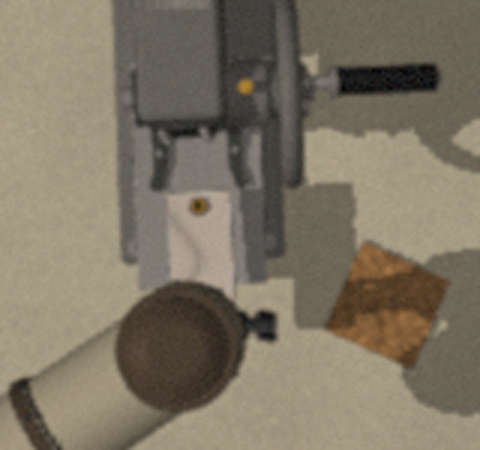

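The top view shows the tile's front edge running from (168,191) to (234,191), the bush at (199,205), and the rail tips at (160,188) and (247,185).

Run:
```python
from h import *
np.set_printoptions(suppress=True,precision=2)
c=lambda u,v,z:ray('t2',230+(u+.5)/3-.5,150+(v+.5)/3-.5,z)
o=np.array([574.7,81,45]);e=np.array([.9978,.066,0]);f=np.array([-.066,.9978,0])
def b(n,p): print(n,p,'bed',(p-o)@e,(p-o)@f)
b('tileL',c(168,191,125));b('tileR',c(234,191,125));b('bush',c(199,205,130))
b('plateL',c(139,288,45));b('plateR',c(266,281,45))
b('railLtip',c(160,188,54));b('railRtip',c(247,185,54));b('inL',c(173,145,54));b('inR',c(231,145,54))
b('headL',c(136,120,155));b('tcp',np.array([370.1,64.4,138]))
```

```text
tileL [495.29 101.06 125.  ] bed -77.90862030137968 25.25417149619316
tileR [496.56  38.3  125.  ] bed -80.78768904992327 -37.4471258263825
bush [482.34  70.95 130.  ] bed -92.82193424047622 -3.9325346445374922
plateL [401.47 134.23  45.  ] bed -169.33910833464972 64.5415187687923
plateR [411.05   6.32  45.  ] bed -168.22240898638364 -63.71791657515655
railLtip [502.3  115.15  54.  ] bed -69.98954661985837 38.85486921165603
railRtip [507.1   27.45  54.  ] bed -70.98622850107579 -48.97435004600722
inL [546.15 103.25  54.  ] bed -27.02358728394382 24.08461868643873
inR [547.33  44.54  54.  ] bed -29.712643431790724 -34.57696101088861
headL [559.15 130.22 155.  ] bed -12.26451106961361 50.138968797545914
tcp [370.1  64.4 138. ] bed -205.24548000000001 -3.0598799999999926
```

Emit:
play_rows(series=[[-3, 3.3, -10, 0, 0, 0], [0, 0, -20, 0, 0, 0], [0, 0, -20, 0, 0, 0], [0, 0, -10, 0, 0, 0], [0, 0, -4, 0, 0, 0], [0, 0, 0, 0, 0, 0], [0, 0, 0, 0, 0, 0]])

```text
clock: 6.67
position: [368.0, 68.3, 74.6]
ee_rot: [-0.033, 0.999, 0.0, 0.0]
contact_force: [-0.5, 0.1, -2.2]
gripper_width: 58.3
grasp_force: 65.3
```

Run:
```python
from h import *
snap('top','t3');s=read_state();print(s['position'],s['contact_force'],s['wrist_torque'])
snap('side','s3')
a=cv2.resize(cv2.imread('pics/t3.png')[180:260,260:330],None,fx=7,fy=7,interpolation=cv2.INTER_CUBIC)
b=cv2.resize(cv2.imread('pics/s3.png')[180:270,245:385],None,fx=3,fy=3,interpolation=cv2.INTER_CUBIC)
c=np.zeros((560,790,3),np.uint8);c[:,:490]=a;c[:270,490:]=b[:,:300];c[280:550,490:610]=b[:,300:]
cv2.imwrite('pics/m3.png',c)
```

```text
[368.19819292  68.49608525  74.92010057] [ 1.13547643e-01  2.34079850e-03 -2.70464703e+00] [ 0.02967323  0.11822372 -0.00949138]
```

View pics/m3.png

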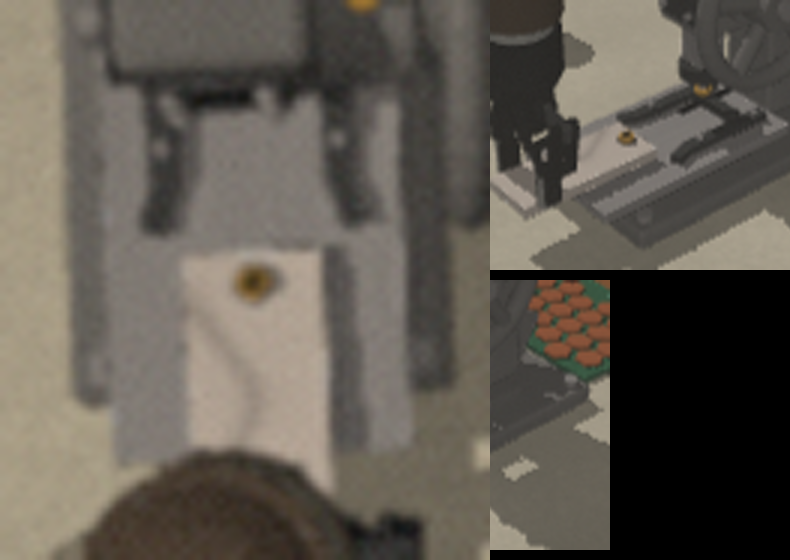

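The tile is low in front of the rails. In the crop its front edge runs from (182,250) to (322,245), the bush is at (256,282), and the right rail's inner edge is at (326,130). The left plate edge is at (115,440) and the right one at (412,440).

Run:
```python
from h import *
np.set_printoptions(suppress=True,precision=2)
c=lambda u,v,z:ray('t3',260+(u+.5)/7-.5,180+(v+.5)/7-.5,z)
o=np.array([574.7,81,45]);e=np.array([.9978,.066,0]);f=np.array([-.066,.9978,0])
def b(n,p): print(n,p,'bed',(p-o)@e,(p-o)@f)
b('tileL',c(182,250,61));b('tileR',c(322,245,61));b('bush',c(256,282,67))
b('L440',c(188,440,61));b('R440',c(331,440,61))
b('plateL',c(115,440,45));b('plateR',c(412,440,45));b('plateL',c(100,200,45));b('plateR',c(400,200,45))
b('railRin',c(326,130,54));b('railRin45',c(326,130,45));b('Lout',c(147,130,54));b('Rout',c(362,130,54));b('Ltip',c(142,232,54));b('Rtip',c(377,222,54))
b('tcp',np.array([368.2,68.5,75]))
```

```text
tileL [493.14 106.53  61.  ] bed -79.69650897187726 30.858201359939343
tileR [496.5   46.43  61.  ] bed -80.30776246609788 -29.32848829062881
bush [479.78  74.04  67.  ] bed -95.17035901811934 -0.6787928875975578
L440 [412.03 101.68  61.  ] bed -160.9441502316627 31.371579301247962
R440 [413.26  40.63  61.  ] bed -163.75364096095007 -29.622225379796618
plateL [411.2  134.52  45.  ] bed -159.60383710053935 64.1947837679449
plateR [413.78   6.08  45.  ] bed -165.5147234278658 -64.13005545736355
plateL [515.08 144.23  45.  ] bed -55.313352336703126 67.02301797749774
plateR [517.72  13.45  45.  ] bed -61.30980280233281 -63.64368146313217
railRin [546.87  46.12  54.  ] bed -30.075416273095225 -32.968851161820666
railRin45 [547.73  46.43  45.  ] bed -29.187905143403167 -32.716172983498666
Lout [545.29 123.77  54.  ] bed -26.518902993763962 44.61502837707396
Rout [547.18  30.5   54.  ] bed -30.79080272202247 -48.57471334146923
Ltip [500.95 124.63  54.  ] bed -70.70724893029143 48.399453227765406
Rtip [507.33  23.12  54.  ] bed -71.04032170829991 -53.30241792576899
tcp [368.2  68.5  75. ] bed -206.87070000000006 1.1565000000000047
```

Emit:
play_rows(series=[[4, -0.5, 0, 0, 0, 0], [4, -0.5, 0, 0, 0, 0], [4, 0, 0, 0, 0, 0], [4, 0.3, -0.5, 0, 0, 0], [4, 0.3, -0.5, 0, 0, 0], [4, 0.3, 0, 0, 0, 0], [4, 0.3, 0, 0, 0, 0], [0, 0, 0, 0, 0, 0]])

```text
clock: 7.43
position: [396.7, 69.0, 73.3]
ee_rot: [-0.033, 0.999, 0.0, 0.0]
contact_force: [0.3, -0.5, -3.1]
gripper_width: 57.7
grasp_force: 65.2
```

Emit:
play_rows(series=[[2, 0.1, 0, 0, 0, 0], [2, 0.1, 0, 0, 0, 0], [2, 0.2, 0, 0, 0, 0], [2, 0.1, 0, 0, 0, 0], [2, 0.2, 0, 0, 0, 0], [0, 0, 0, 0, 0, 0]])

```text
clock: 7.93
position: [406.1, 69.6, 73.4]
ee_rot: [-0.033, 0.999, 0.0, 0.0]
contact_force: [0.4, 1.2, -3.3]
gripper_width: 57.4
grasp_force: 65.3
```

Emit:
play_rows(series=[[0, 0, -1, 0, 0, 0], [0, 0, -1, 0, 0, 0], [0, 0, 0, 0, 0, 0], [0, 0, 0, 0, 0, 0]])

```text
clock: 8.27
position: [405.8, 69.5, 71.4]
ee_rot: [-0.033, 0.999, 0.0, 0.0]
contact_force: [-0.2, -0.5, -1.9]
gripper_width: 57.8
grasp_force: 65.4
```

Run:
```python
from h import *
snap('side','s4');s=read_state();print(s['position'],s['contact_force'],s['wrist_torque'])
b=cv2.resize(cv2.imread('pics/s4.png')[175:265,245:345],None,fx=6,fy=6,interpolation=cv2.INTER_CUBIC)
cv2.imwrite('pics/m4.png',b)
```

```text
[405.75518859  69.48936128  71.40818324] [ 0.07068024 -0.49748592 -2.10279221] [-0.020557   -0.08975464  0.00589756]
```

View pics/m4.png

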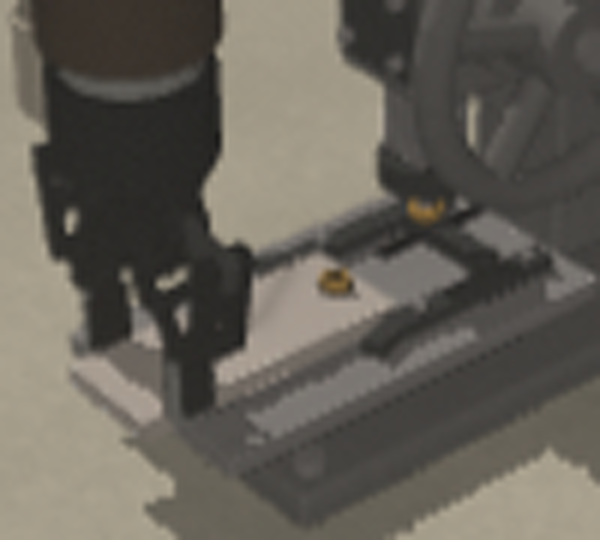

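The side view shows the tile nose between the rails and about level with the plate, still gripped at its rear. I'll move it on in.

Emit:
play_rows(series=[[2, 0.1, 0.3, 0, 0, 0], [3, 0.2, 0, 0, 0, 0], [3, 0.2, 0, 0, 0, 0], [3, 0.2, 0, 0, 0, 0], [3, 0.2, 0, 0, 0, 0], [0, 0, 0, 0, 0, 0]])

```text
clock: 8.82
position: [420.5, 70.5, 71.6]
ee_rot: [-0.033, 0.999, 0.0, 0.0]
contact_force: [-0.6, -0.1, -1.4]
gripper_width: 58.0
grasp_force: 65.4
```

Emit:
play_rows(series=[[3, 0.2, 0, 0, 0, 0], [3, 0.2, 0, 0, 0, 0], [3, 0.2, 0, 0, 0, 0], [3, 0.2, 0, 0, 0, 0], [3, 0.2, 0, 0, 0, 0], [0, 0, 0, 0, 0, 0]])

```text
clock: 9.32
position: [435.5, 71.5, 71.7]
ee_rot: [-0.033, 0.999, 0.0, 0.0]
contact_force: [0.7, 0.3, -1.5]
gripper_width: 57.6
grasp_force: 65.4
```

Emit:
play_rows(series=[[2, 0.13, 0, 0, 0, 0], [2, 0.13, 0, 0, 0, 0], [2, 0.13, 0, 0, 0, 0], [2, 0.13, 0, 0, 0, 0], [1, 0.07, 0, 0, 0, 0], [0, 0, 0, 0, 0, 0]])

```text
clock: 9.82
position: [444.0, 72.0, 71.7]
ee_rot: [-0.033, 0.999, 0.0, 0.0]
contact_force: [-0.3, -0.2, -2.2]
gripper_width: 57.9
grasp_force: 65.4
```

Emit:
play_rows(series=[[0.8, 0.05, 0, 0, 0, 0], [0.8, 0.05, 0, 0, 0, 0], [0.8, 0.05, 0, 0, 0, 0], [0, 0, 0, 0, 0, 0]])

```text
clock: 10.15
position: [446.1, 72.1, 71.6]
ee_rot: [-0.033, 0.999, 0.0, 0.0]
contact_force: [-0.9, 1.0, -2.0]
gripper_width: 57.6
grasp_force: 65.4
```

Emit:
play_rows(series=[[0.8, 0.05, 0, 0, 0, 0], [0.8, 0.05, 0, 0, 0, 0], [0.8, 0.05, 0, 0, 0, 0], [0, 0, 0, 0, 0, 0]])

```text
clock: 10.48
position: [448.6, 72.2, 71.6]
ee_rot: [-0.033, 0.999, 0.0, 0.0]
contact_force: [-1.0, 2.3, -1.4]
gripper_width: 57.9
grasp_force: 65.4
```

Emit:
play_rows(series=[[0.8, 0.25, 0, 0, 0, 0], [0.8, 0.15, 0, 0, 0, 0], [0.8, 0.05, 0, 0, 0, 0], [0, 0, 0, 0, 0, 0]])

```text
clock: 10.82
position: [451.1, 72.6, 71.7]
ee_rot: [-0.033, 0.999, -0.0, 0.0]
contact_force: [-0.6, -0.4, -1.1]
gripper_width: 57.7
grasp_force: 65.4
```

Emit:
play_rows(series=[[0.8, 0.05, 0, 0, 0, 0], [0.8, 0.05, 0, 0, 0, 0], [0.8, 0.05, 0, 0, 0, 0], [0, 0, 0, 0, 0, 0]])

```text
clock: 11.15
position: [453.4, 72.8, 71.6]
ee_rot: [-0.033, 0.999, 0.0, 0.0]
contact_force: [-0.1, 0.1, -2.2]
gripper_width: 57.9
grasp_force: 65.4
```

Emit:
play_rows(series=[[0.8, 0.05, 0, 0, 0, 0], [0.8, 0.06, 0, 0, 0, 0], [0.8, 0.05, 0, 0, 0, 0], [0, 0, 0, 0, 0, 0]])

```text
clock: 11.48
position: [455.9, 73.0, 71.7]
ee_rot: [-0.033, 0.999, 0.0, 0.0]
contact_force: [-0.0, -1.2, -2.9]
gripper_width: 57.8
grasp_force: 65.4
```

Emit:
play_rows(series=[[0.8, 0, 0, 0, 0, 0], [0.8, 0.05, 0, 0, 0, 0], [0.8, 0.05, 0, 0, 0, 0], [0, 0, 0, 0, 0, 0]])

```text
clock: 11.82
position: [458.2, 73.1, 71.6]
ee_rot: [-0.033, 0.999, 0.0, 0.0]
contact_force: [-0.2, -0.0, -1.1]
gripper_width: 57.8
grasp_force: 65.4
```

Emit:
play_rows(series=[[0.8, 0.05, 0, 0, 0, 0], [0.8, 0.05, 0, 0, 0, 0], [0.8, 0.05, 0, 0, 0, 0], [0, 0, 0, 0, 0, 0]])

```text
clock: 12.15
position: [460.6, 73.2, 71.6]
ee_rot: [-0.033, 0.999, 0.0, 0.0]
contact_force: [0.0, 0.8, -1.7]
gripper_width: 57.7
grasp_force: 65.4
```

Emit:
play_rows(series=[[0.8, 0.05, 0, 0, 0, 0], [0.8, 0.05, 0, 0, 0, 0], [0.8, 0.05, 0, 0, 0, 0], [0, 0, 0, 0, 0, 0]])

```text
clock: 12.48
position: [461.9, 73.2, 71.3]
ee_rot: [-0.033, 0.999, -0.0, -0.001]
contact_force: [-3.3, 3.1, -0.7]
gripper_width: 57.6
grasp_force: 65.5
```

Emit:
play_rows(series=[[0.5, 0.25, 0, 0, 0, 0], [0, 0, 0, 0, 0, 0]])

```text
clock: 12.65
position: [461.9, 73.3, 71.2]
ee_rot: [-0.033, 0.999, -0.0, -0.002]
contact_force: [-4.4, 2.7, -0.5]
gripper_width: 58.1
grasp_force: 65.5
```

Emit:
play_rows(series=[[-0.8, 0.2, -0.2, 0, 0, 0], [0, 0, 0, 0, 0, 0]])

```text
clock: 12.82
position: [461.8, 73.4, 71.2]
ee_rot: [-0.033, 0.999, -0.0, -0.001]
contact_force: [-3.9, 0.8, -1.3]
gripper_width: 58.1
grasp_force: 65.4
```

Emit:
play_rows(series=[[0, 0, 0, 0, 0, 0], [0, 0, 0, 0, 0, 0], [0, 0, 0, 0, 0, 0], [0, 0, 0, 0, 0, 0], [0, 0, 0, 0, 0, 0], [0, 0, 0, 0, 0, 0], [0, 0, 0, 0, 0, 0], [0, 0, 0, 0, 0, 0]], gripper=1)

```text
clock: 13.48
position: [462.6, 73.8, 71.4]
ee_rot: [-0.033, 0.999, 0.0, 0.0]
contact_force: [0.1, 0.4, -0.2]
gripper_width: 85.0
grasp_force: 0.0
```

Run:
```python
from h import *
snap('wrist','w5');s=read_state();print(s['position'],s['contact_force'],s['wrist_torque'],s['joints'])
```

```text
[462.53129351  73.78335853  71.42232324] [ 1.51292929 -0.2981767   1.22901118] [ 0.01828148 -0.00876528 -0.02327597] [ 5.06363496e-01  3.58529784e-01 -6.01158954e-01  2.06506488e-05
 -6.10990792e-01 -2.01040096e+00]
```

View pics/w5.png

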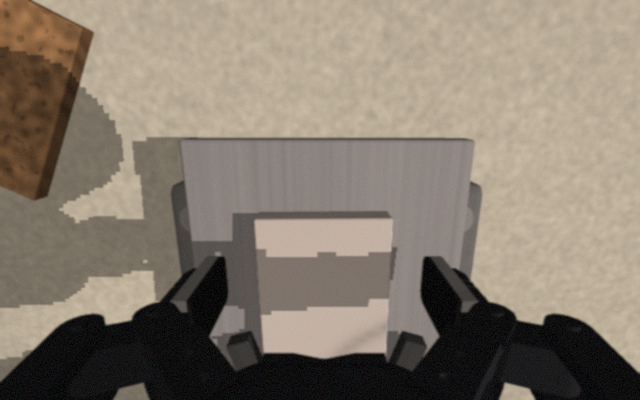

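The tile is released, flat and square between the rails. Its rear edge is at columns 256–391, row 219, and the plate edge is at columns 182–473, row 140.

Run:
```python
from h import *
np.set_printoptions(suppress=True,precision=3)
p=ray('w5',182,140,45);q=ray('w5',473,140,45);d=q-p;th=np.arctan2(-d[0],d[1]);print(p,q,np.linalg.norm(d),th)
m=(p+q)/2; t=(ray('w5',256,219,57)+ray('w5',391,219,57))/2
e=np.array([np.cos(th),np.sin(th),0]);f=np.array([-e[1],e[0],0]);o=m+170*e;print('bed',o,'tile rear in bed',(t-o)@e,(t-o)@f,'hub',o-170*f)
# handle centre from both cameras, side view edges
c=lambda u,v,z:ray('t0',255+u/4-.4,120+v/4-.4,z)
for u,v in((350,211),(350,242),(484,207),(484,238)):print(c(u,v,277))
```

```text
[408.311   8.814  45.   ] [399.911 134.022  45.   ] 125.4893687981622 0.06698436019348394
bed [573.73   82.797  45.   ] tile rear in bed -138.13437754087664 -1.712165880964964 hub [585.108 -86.822  45.   ]
[592.11  -50.183 277.   ]
[572.507 -50.475 277.   ]
[ 596.356 -134.155  277.   ]
[ 576.738 -134.293  277.   ]
```

Emit:
play_rows(series=[[0, 0, 15, 0, 0, 0], [0, 0, 35, 0, 0, 0], [0, 0, 38, 0, 0, 0], [0, 0, 38, 0, 0, 0], [0, 0, 38, 0, 0, 1], [0, 0, 38, 0, 0, 1], [0, 0, 38, 0, 0, 1], [0, 0, 38, 0, 0, 1], [0, 0, 31, 0, 0, 1], [12.2, -16.7, 0, 0, 0, 1], [12.2, -16.7, 0, 0, 0, 1], [12.2, -16.7, 0, 0, 0, 1], [12.2, -16.7, 0, 0, 0, 1], [12.2, -16.7, 0, 0, 0, 1], [12.2, -16.7, 0, 0, 0, 1], [12.2, -16.7, 0, 0, 0, 1], [12.2, -16.7, 0, 0, 0, 1], [12.2, -16.7, 0, 0, 0, 1], [12.2, -16.7, 0, 0, 0, 1], [0, 0, 0, 0, 0, 0]])

```text
clock: 15.2
position: [585.8, -95.4, 378.9]
ee_rot: [0.73, -0.683, -0.0, 0.001]
contact_force: [0.7, 0.6, 0.1]
gripper_width: 85.5
grasp_force: 0.0
```

Run:
```python
from h import *
d=snap('wrist','w6');s=read_state();print(s['position'],s['contact_force'],s['joints'],s['ee_rot'],2*np.arctan2(s['ee_rot'][1],s['ee_rot'][0]))
print(proj('w6',[[584.7,-88,277],[584.7,-88,289]]))
```

```text
[584.96298003 -94.37123649 379.0842109 ] [-0.82862884 -0.65119774 -0.41682067] [ 1.13023513e-01  2.73643273e-01  1.48459737e-01 -2.10551392e-04
 -1.44769197e+00 -4.90584815e-02] [ 7.29347051e-01 -6.84143104e-01 -7.52786807e-04  7.24551583e-04] -1.5068573665513973
[[322.65291975 223.7645536 ]
 [322.64070424 229.71458809]]
```

View pics/w6.png

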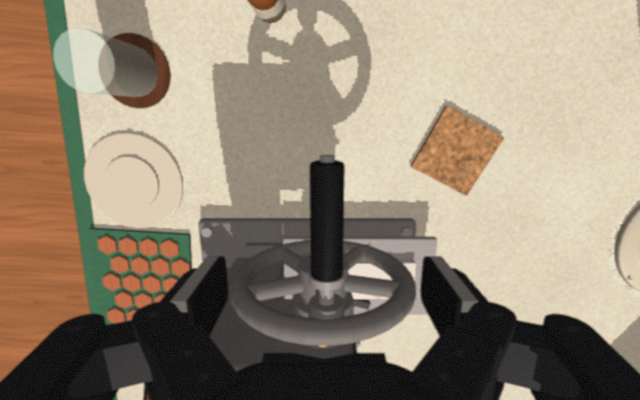

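The wrist view shows the handle centred at column 327, rows 162–280, with the open fingers straddling it and the wheel rim spanning columns 230–413. I'll go down and grip it.

Emit:
play_rows(series=[[0, 0, -25, 0, 0, 0], [0, 0, -30, 0, 0, 0], [0, 0, -25, 0, 0, 0], [0, 0, -16, 0, 0, 0], [0, 0, 0, 0, 0, 0]])

```text
clock: 15.67
position: [581.9, -92.4, 280.2]
ee_rot: [0.73, -0.683, -0.003, 0.003]
contact_force: [-0.6, 0.5, -0.7]
gripper_width: 85.2
grasp_force: 0.0
```

Emit:
play_rows(series=[[0, 0, 0, 0, 0, 0], [0, 0, 0, 0, 0, 0], [0, 0, 0, 0, 0, 0], [0, 0, 0, 0, 0, 0], [0, 0, 0, 0, 0, 0], [0, 0, 0, 0, 0, 0], [0, 0, 0, 0, 0, 0], [0, 0, 0, 0, 0, 0], [0, 0, 0, 0, 0, 0], [0, 0, 0, 0, 0, 0]], gripper=0)

```text
clock: 16.5
position: [584.3, -93.2, 285.6]
ee_rot: [0.73, -0.683, 0.0, -0.0]
contact_force: [-4.1, 1.9, 5.8]
gripper_width: 22.2
grasp_force: 58.8
```

Run:
```python
from h import *
s=read_state();print(s['position'],s['contact_force'],s['wrist_torque'])
import json
th0=0.067
def rows(a,b,n):
  t=np.linspace(a,b,n+1); x=62*np.sin(t); z=62*np.cos(t)
  return [[round(float(p*np.cos(th0)),1),round(float(p*np.sin(th0)),1),round(float(q),1),0,0,0] for p,q in zip(np.diff(x),np.diff(z))]
for a,b,n in((0,.8,12),(.8,1.6,12),(1.6,2.2,10),(2.2,2.7,16),(2.7,3.2,16),(3.2,4,14),(4,4.8,12),(4.8,5.6,12),(5.6,6.283,12)):
  r=rows(a,b,n);print(a,b,json.dumps(r),np.round(np.sum(r,0)[:3],1))
```

```text
[584.34551863 -93.2099582  285.56116896] [-4.07417148  1.91771761  5.77490619] [ 0.43078567  0.87099175 -0.01925211]
0 0.8 [[4.1, 0.3, -0.1, 0, 0, 0], [4.1, 0.3, -0.4, 0, 0, 0], [4.1, 0.3, -0.7, 0, 0, 0], [4.0, 0.3, -1.0, 0, 0, 0], [3.9, 0.3, -1.2, 0, 0, 0], [3.8, 0.3, -1.5, 0, 0, 0], [3.7, 0.3, -1.7, 0, 0, 0], [3.6, 0.2, -2.0, 0, 0, 0], [3.5, 0.2, -2.2, 0, 0, 0], [3.3, 0.2, -2.4, 0, 0, 0], [3.2, 0.2, -2.7, 0, 0, 0], [3.0, 0.2, -2.9, 0, 0, 0]] [ 44.3   3.1 -18.8]
0.8 1.6 [[2.8, 0.2, -3.1, 0, 0, 0], [2.6, 0.2, -3.2, 0, 0, 0], [2.3, 0.2, -3.4, 0, 0, 0], [2.1, 0.1, -3.5, 0, 0, 0], [1.9, 0.1, -3.7, 0, 0, 0], [1.6, 0.1, -3.8, 0, 0, 0], [1.4, 0.1, -3.9, 0, 0, 0], [1.1, 0.1, -4.0, 0, 0, 0], [0.8, 0.1, -4.0, 0, 0, 0], [0.6, 0.0, -4.1, 0, 0, 0], [0.3, 0.0, -4.1, 0, 0, 0], [0.0, 0.0, -4.1, 0, 0, 0]] [ 17.5   1.2 -44.9]
1.6 2.2 [[-0.2, -0.0, -3.7, 0, 0, 0], [-0.4, -0.0, -3.7, 0, 0, 0], [-0.7, -0.0, -3.7, 0, 0, 0], [-0.9, -0.1, -3.6, 0, 0, 0], [-1.1, -0.1, -3.6, 0, 0, 0], [-1.3, -0.1, -3.5, 0, 0, 0], [-1.5, -0.1, -3.4, 0, 0, 0], [-1.7, -0.1, -3.3, 0, 0, 0], [-1.9, -0.1, -3.2, 0, 0, 0], [-2.1, -0
[... 1781 characters left out ...]
]] [-14.9  -1.   45.9]
4.8 5.6 [[0.5, 0.0, 4.1, 0, 0, 0], [0.8, 0.1, 4.1, 0, 0, 0], [1.0, 0.1, 4.0, 0, 0, 0], [1.3, 0.1, 3.9, 0, 0, 0], [1.6, 0.1, 3.8, 0, 0, 0], [1.8, 0.1, 3.7, 0, 0, 0], [2.1, 0.1, 3.6, 0, 0, 0], [2.3, 0.2, 3.4, 0, 0, 0], [2.5, 0.2, 3.3, 0, 0, 0], [2.7, 0.2, 3.1, 0, 0, 0], [2.9, 0.2, 2.9, 0, 0, 0], [3.1, 0.2, 2.7, 0, 0, 0]] [22.6  1.6 42.6]
5.6 6.283 [[2.8, 0.2, 2.1, 0, 0, 0], [2.9, 0.2, 2.0, 0, 0, 0], [3.0, 0.2, 1.8, 0, 0, 0], [3.1, 0.2, 1.6, 0, 0, 0], [3.2, 0.2, 1.5, 0, 0, 0], [3.3, 0.2, 1.3, 0, 0, 0], [3.3, 0.2, 1.1, 0, 0, 0], [3.4, 0.2, 0.9, 0, 0, 0], [3.5, 0.2, 0.7, 0, 0, 0], [3.5, 0.2, 0.5, 0, 0, 0], [3.5, 0.2, 0.3, 0, 0, 0], [3.5, 0.2, 0.1, 0, 0, 0]] [39.   2.4 13.9]
```

Emit:
play_rows(series=[[4.1, 0.3, 1, 0, 0, 0], [4.1, 0.3, 0.6, 0, 0, 0], [4.1, 0.3, -0.7, 0, 0, 0], [4, 0.3, -1, 0, 0, 0], [3.9, 0.3, -1.2, 0, 0, 0], [3.8, 0.3, -1.5, 0, 0, 0], [3.7, 0.3, -1.7, 0, 0, 0], [3.6, 0.2, -2, 0, 0, 0], [3.5, 0.2, -2.2, 0, 0, 0], [3.3, 0.2, -2.4, 0, 0, 0], [3.2, 0.2, -2.7, 0, 0, 0], [3, 0.2, -2.9, 0, 0, 0]])

```text
clock: 17.5
position: [629.7, -90.2, 267.8]
ee_rot: [0.73, -0.683, 0.001, -0.001]
contact_force: [-0.6, -0.8, 1.1]
gripper_width: 22.3
grasp_force: 58.9
```

Emit:
play_rows(series=[[2.8, 0.2, -3.1, 0, 0, 0], [2.6, 0.2, -3.2, 0, 0, 0], [2.3, 0.2, -3.4, 0, 0, 0], [2.1, 0.1, -3.5, 0, 0, 0], [1.9, 0.1, -3.7, 0, 0, 0], [1.6, 0.1, -3.8, 0, 0, 0], [1.4, 0.1, -3.9, 0, 0, 0], [1.1, 0.1, -4, 0, 0, 0], [0.8, 0.1, -4, 0, 0, 0], [0.6, 0, -4.1, 0, 0, 0], [0.3, 0, -4.1, 0, 0, 0], [0, 0, -4.1, 0, 0, 0]])

```text
clock: 18.5
position: [648.0, -89.0, 222.6]
ee_rot: [0.73, -0.683, 0.002, -0.001]
contact_force: [6.4, -2.9, -0.7]
gripper_width: 22.5
grasp_force: 58.9
```

Emit:
play_rows(series=[[0.8, 0, -3.7, 0, 0, 0], [0.6, 0, -3.7, 0, 0, 0], [-0.7, 0, -3.7, 0, 0, 0], [-0.9, -0.1, -3.6, 0, 0, 0], [-1.1, -0.1, -3.6, 0, 0, 0], [-1.3, -0.1, -3.5, 0, 0, 0], [-1.5, -0.1, -3.4, 0, 0, 0], [-1.7, -0.1, -3.3, 0, 0, 0], [-1.9, -0.1, -3.2, 0, 0, 0], [-2.1, -0.1, -3.1, 0, 0, 0]])

```text
clock: 19.33
position: [636.5, -89.7, 187.6]
ee_rot: [0.73, -0.683, 0.0, -0.0]
contact_force: [4.0, -3.6, -2.0]
gripper_width: 22.3
grasp_force: 58.8
```

Emit:
play_rows(series=[[-1.2, -0.1, -1.5, 0, 0, 0], [-1.2, -0.1, -1.5, 0, 0, 0], [-1.3, -0.1, -1.5, 0, 0, 0], [-1.3, -0.1, -1.4, 0, 0, 0], [-1.3, -0.1, -1.4, 0, 0, 0], [-1.4, -0.1, -1.3, 0, 0, 0], [-1.4, -0.1, -1.3, 0, 0, 0], [-1.5, -0.1, -1.3, 0, 0, 0], [-1.5, -0.1, -1.2, 0, 0, 0], [-1.5, -0.1, -1.2, 0, 0, 0], [-1.6, -0.1, -1.1, 0, 0, 0], [-1.6, -0.1, -1.1, 0, 0, 0], [-1.6, -0.1, -1, 0, 0, 0], [-1.7, -0.1, -1, 0, 0, 0], [-1.7, -0.1, -0.9, 0, 0, 0], [-1.7, -0.1, -0.9, 0, 0, 0]])

```text
clock: 20.67
position: [622.2, -90.6, 173.5]
ee_rot: [0.731, -0.682, 0.009, -0.009]
contact_force: [17.8, -3.5, -0.2]
gripper_width: 22.0
grasp_force: 59.7
```

Emit:
play_rows(series=[[-1.8, -0.1, -0.8, 0, 0, 0], [-1.8, -0.1, -0.7, 0, 0, 0], [-1.8, -0.1, -0.7, 0, 0, 0], [-1.8, -0.1, -0.6, 0, 0, 0], [-1.8, -0.1, -0.6, 0, 0, 0], [-1.9, -0.1, -0.5, 0, 0, 0], [-1.9, -0.1, -0.5, 0, 0, 0], [-1.9, -0.1, -0.4, 0, 0, 0]])

```text
clock: 21.33
position: [602.9, -91.9, 164.1]
ee_rot: [0.731, -0.683, 0.004, -0.004]
contact_force: [12.0, -4.3, -7.8]
gripper_width: 22.2
grasp_force: 59.1
```

Emit:
play_rows(series=[[-1.9, -0.1, -0.3, 0, 0, 0], [-1.9, -0.1, -0.3, 0, 0, 0], [-1.9, -0.1, -0.2, 0, 0, 0], [-1.9, -0.1, -0.2, 0, 0, 0], [-1.9, -0.1, -0.1, 0, 0, 0], [-1.9, -0.1, 0, 0, 0, 0], [-1.9, -0.1, 0, 0, 0, 0], [-1.9, -0.1, 0.1, 0, 0, 0], [-1.9, -0.1, 0.1, 0, 0, 0], [-1.9, -0.1, 0.1, 0, 0, 0]])

```text
clock: 22.17
position: [578.2, -93.5, 162.2]
ee_rot: [0.73, -0.683, -0.001, 0.001]
contact_force: [3.2, -5.4, -2.6]
gripper_width: 22.2
grasp_force: 59.6
```

Emit:
play_rows(series=[[-3.5, -0.5, 0.5, 0, 0, 0], [-3.5, -0.5, 0.7, 0, 0, 0], [-3.4, -0.5, 0.9, 0, 0, 0], [-3.4, -0.5, 1.1, 0, 0, 0], [-3.3, -0.5, 1.3, 0, 0, 0], [-3.2, -0.2, 1.5, 0, 0, 0], [-3.1, -0.2, 1.7, 0, 0, 0], [-3, -0.2, 1.8, 0, 0, 0], [-2.9, -0.2, 2, 0, 0, 0], [-2.8, -0.2, 2.2, 0, 0, 0], [-2.7, -0.2, 2.3, 0, 0, 0], [-2.5, -0.2, 2.5, 0, 0, 0], [-2.4, -0.2, 2.6, 0, 0, 0]])

```text
clock: 23.25
position: [539.0, -96.3, 183.7]
ee_rot: [0.73, -0.683, -0.001, -0.0]
contact_force: [3.3, 5.1, -6.9]
gripper_width: 22.0
grasp_force: 59.3
```

Emit:
play_rows(series=[[-2.6, 0.2, 3.2, 0, 0, 0], [-2.4, 0.2, 3.4, 0, 0, 0], [-2.1, 0, 3.5, 0, 0, 0], [-1.9, 0, 3.7, 0, 0, 0], [-1.7, -0.1, 3.8, 0, 0, 0], [-1.4, -0.1, 3.9, 0, 0, 0], [-1.1, -0.1, 4, 0, 0, 0], [-0.9, -0.1, 4, 0, 0, 0], [-0.6, 0, 4.1, 0, 0, 0], [-0.3, 0, 4.1, 0, 0, 0], [-0.1, 0, 4.1, 0, 0, 0], [0.2, 0, 4.1, 0, 0, 0]])

```text
clock: 24.25
position: [524.7, -97.2, 230.1]
ee_rot: [0.73, -0.683, -0.0, 0.0]
contact_force: [3.5, 0.8, -8.8]
gripper_width: 22.1
grasp_force: 59.2
```

Emit:
play_rows(series=[[0.5, 0, 4.1, 0, 0, 0], [0.8, 0.1, 4.1, 0, 0, 0], [1, 0.1, 4, 0, 0, 0], [1.3, 0.1, 3.9, 0, 0, 0], [1.6, 0.1, 3.8, 0, 0, 0], [1.8, 0.1, 3.7, 0, 0, 0], [2.1, 0.1, 3.6, 0, 0, 0], [2.3, 0.2, 3.4, 0, 0, 0], [2.5, 0.2, 3.3, 0, 0, 0], [2.7, 0.2, 3.1, 0, 0, 0], [2.9, 0.2, 2.9, 0, 0, 0], [3.1, 0.2, 2.7, 0, 0, 0]])

```text
clock: 25.25
position: [546.6, -95.7, 271.5]
ee_rot: [0.73, -0.683, -0.001, 0.001]
contact_force: [3.9, -1.7, -14.8]
gripper_width: 22.0
grasp_force: 59.3
```

Emit:
play_rows(series=[[2.8, 0.2, 1.6, 0, 0, 0], [2.9, 0.2, 1.5, 0, 0, 0], [3, 0.2, 1.3, 0, 0, 0], [3.1, 0.2, 1.1, 0, 0, 0], [3.2, 0.2, 1, 0, 0, 0], [3.3, 0.2, 0.8, 0, 0, 0], [3.3, 0.2, 0.7, 0, 0, 0], [3.4, 0.2, 0.7, 0, 0, 0], [3.5, 0.2, 0.7, 0, 0, 0], [3.5, 0.2, 0.5, 0, 0, 0], [3.5, 0.2, 0.3, 0, 0, 0], [3.5, 0.2, 0.1, 0, 0, 0], [1, 0, 0, 0, 0, 0], [0, 0, 0, 0, 0, 0], [0, 0, 0, 0, 0, 0], [0, 0, 0, 0, 0, 0]])

```text
clock: 26.58
position: [589.3, -92.9, 285.6]
ee_rot: [0.731, -0.683, 0.003, -0.002]
contact_force: [-2.1, 3.3, 4.6]
gripper_width: 22.2
grasp_force: 61.2
```

Emit:
play_rows(series=[[-1, 0, 0, 0, 0, 0], [0, 0, 0, 0, 0, 0], [0, 0, 0, 0, 0, 0], [0, 0, 0, 0, 0, 0], [0, 0, 0, 0, 0, 0], [0, 0, 0, 0, 0, 0], [0, 0, 0, 0, 0, 0], [0, 0, 0, 0, 0, 0]], gripper=1)

```text
clock: 27.25
position: [586.3, -93.2, 282.6]
ee_rot: [0.73, -0.683, 0.0, 0.0]
contact_force: [0.2, -0.7, 0.8]
gripper_width: 85.1
grasp_force: 0.0
```

Emit:
play_rows(series=[[0, 0, 10, 0, 0, 0], [0, 0, 25, 0, 0, 0], [0, 0, 30, 0, 0, 0], [0, 0, 30, 0, 0, 0], [0, 0, 0, 0, 0, 0], [0, 0, 0, 0, 0, 0]])

```text
clock: 27.75
position: [587.0, -93.2, 380.9]
ee_rot: [0.73, -0.683, 0.002, -0.002]
contact_force: [-0.9, -0.5, -0.1]
gripper_width: 85.4
grasp_force: 0.0
```

Run:
```python
from h import *
snap('wrist','w7');snap('side','s7');s=read_state();print(s['position'],s['clock'],s['contact_force'])
a=cv2.imread('pics/w7.png')[130:400,180:460]
b=cv2.resize(cv2.imread('pics/s7.png')[185:260,245:385],None,fx=5.5,fy=5.5,interpolation=cv2.INTER_CUBIC)[:,:770]
c=np.zeros((b.shape[0]+170,770,3),np.uint8);c[:b.shape[0]]=b;c[b.shape[0]:,:280]=a[:170];print(c.shape)
cv2.imwrite('pics/m7.png',c)
```

```text
[585.97414589 -93.02159759 377.53480998] 27.85 [-0.11590191 -0.35008847 -0.77823853]
(582, 770, 3)
```

View pics/m7.png

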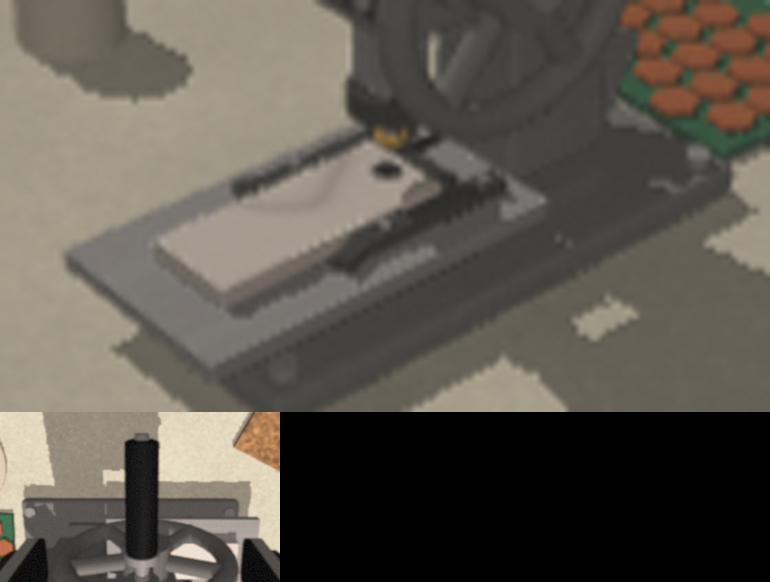

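The bush now shows as a flush dark disc at (385,170). The tile lies flat between the rails, and the handle stands at the top over the wheel's centre, at column 142 against about 145. I'll hand the job in.

```bash
python3 -c "
from h import *
print(job_done())"
```

```text
the job is handed in; nothing more can be done
None
```

I handed the job in at about 28 s on the clock: the tile is home in the press and let go, the bush looks flush, and the wheel has made one revolution with the handle at the top; the hand-in returned no verdict, so this rests on the last pictures and force readings.

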